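# Roll down a certificate on its mounting board

## Task

Take the orange-handled roller from its blue tray and roll the green-bordered certificate down onto its board: start at the end with the gold seal and roll along the middle, square to the board, to the other end, pressing steadily at about 8 N (firmer than the roller's own weight, but never crushing it) without lifting on the way. Then put the roller back upright in its tray and let go; do not put the roller on the maroon-bordered certificate.

Things in the scene. Friction and masses are not known exactly. Their poses are not given: they have to be found in the camera images.
- roller: Loose twin-drum palm roller, 0.37 kg, standing in the tray, x nearly along the tray's x. Origin: centre of its underside (drums' lowest lines); z up. Two free-turning black drums, radius 16, length 100 mm, along y at x = +-21 mm: it rolls along x. Over all 74 (x) by 116 mm (y); frame top at z = 42 mm; on it, centred, the orange handle to grip: 30 (x) by 46 mm (y), z = 42 to 82 mm.
- plaque_green: Certificate to press: board 200 (x) by 140 (y) by 12 mm, flush sheet 180 by 120 mm, green border. Origin: centre of its top face, 26 mm above the table; z up. Gold seal 55 mm to -x (start end); roll to +x. It lies on a springy pad fixed to the table and only sinks straight down, at most 8 mm: 1.3 N, then 1.3 N per mm (5 mm is 8 N in all, the roller's weight included), then hard.
- plaque_maroon: A like certificate with a maroon border, same sizes, same kind of pad and same origin: not to be rolled.
- tray: Blue open tray, fixed to the table, where the roller lives. Origin: centre of its underside on the table; z up. Outside 139 mm (x) by 159 mm (y) by 12 mm high; walls 6 mm thick; inner floor 6 mm above the origin, 127 by 147 mm.

How it is judged:
By the outcome, as a careful person would: the job done as asked, in the order asked, and still so for the second after the job is handed in, with the robot touching nothing.
It also fails if it takes over 51 s, if anything falls off the work surface, if the arm or the gripper's body presses on something with over 40 N, if the wrist force passes 120 N, or if a joint passes its speed limit or range.

## Robot

A 7-joint arm with a two-finger parallel gripper is mounted at the origin on the work surface. World frame = base frame: x ahead of the robot, y to its left, z up, the work surface at z = 0. Lengths are in m, angles in rad, forces in N, time in s.
With the tool pointing down it reaches from about 0.425 to 0.875 m from the base axis. Payload 4.7 kg.
Tool frame: the origin (TCP) lies on the centre line of the jaws, within the pads' length; the fingertips stand 25 mm ahead of it and the grasp point (between the pads) lies 6 mm ahead of it; z points along the fingers, y is the line along which they close (so a half turn about z gives the same grasp; the last joint's range is limited). The gripper opens to 87 mm and grips with 3 to 60 N. Pads are 19 mm wide; open, the fingers measure 117 mm over their backs; the gripper's body (75 mm by 190 mm) begins 51 mm behind the grasp point.
Start: joints at [0.014, 0.321, -0.07, 1.45, 0.023, 1.371, -0.057], TCP at [0.65, -0, 0.248] pointing down, gripper open.
Joint ranges: [-2.86, 2.86], [-0.3, 2.09], [-1.38, 1.24], [0.06, 2.45], [-1.56, 4.7], [0.09, 2.05], [-2.69, 2.69]. Speed limits (rad/s): [2.57, 2.57, 3.14, 3.14, 3.14, 3.14, 3.14].

## Interface

Orientations are given as a rotation vector (axis times angle).
In Python, from station import monitor, camera, calibration, order gives the robot as it stands.
- The arm moves only by the tool apply_moves, never from a script. Its argument "series" is a list of rows, each an object with "jaw": the finger opening in mm, from 0 to 87; "delta_pos": the shift along the tool's x, y, z in mm, a list of three; "yaw": the turn about the tool's z in rad. A call has 1 to 8 rows; each row shifts and turns the commanded pose from where the row before left it, along the tool's axes as they then stand; what a row does not reach is not made up. A row lasts 1/12 s, in which the tool goes at most 41.7 mm and 7.16 degrees, less where a joint would pass 70% of its speed; a pose out of reach is approached as far as the arm can. A call is refused whole if a number of a shift passes 41.7 or a number of a turn 0.125, either way. A call with a gripper value outside its range is refused whole. The fingers move at their own pace and stop on an object; "newtons" is the grip in N (left out, the last holds). Time passes only in rows, so rows that do not move let the fingers close. It gives the time, the measured TCP pose, the force, the opening and the grip force at its end, in the units of the state.
- monitor.read_state(): the state, without advancing time (a new reading comes with each control period).
- camera(name): name is "scene" or "side" or "wrist"; returns (picture, depth): 480x640x3 uint8, red, green, blue; 480x640 float32, m along the optical axis (not along the pixel's ray), 0 where there is no reading.
- calibration(name): a dict with "intrinsics" (3x3 intrinsics, pixels), "distortion" ([k1, k2, p1, p2, k3] as OpenCV has them; the pictures are not rectified), "origin" and "rotation" of the camera in the world. Camera axes: x right, y up, looking along -z (the intrinsics and any distortion apply to the point x, -y, -z); pixel columns grow to the right and rows downward; lengths in m; the calibration is good to about 2 mm. A picture is of the moment at which its call begins: read the wrist's pose just before it. calibration takes no time and is no camera call; for the wrist camera it gives the pose at the moment of the call.
- order.close_job(): hands the job in; it is judged then, once.
The state is a dict: "t": time; "qpos": joint angles; "joint_velocities": joint speeds; "tau": joint torques, N m; "position": TCP position; "eef_rot": TCP orientation; "ft_force": force on the tool from outside, world axes, zero at the start; "moment": the same for the moment, N m; "width": opening from 0.0 (shut) to 1.0 (fully open); "gripper_force": force on a finger pad.
Only numpy, scipy, OpenCV 4.12 (cv2) and the standard library are available. Lean on these libraries where they do the work, as an engineer would, in place of code of your own. Each camera call takes 0.05 s, during which the arm holds its last target. There are 200 camera calls.

## Working session

There is one attempt and no reset: what is moved stays moved. The work goes in short steps, Python scripts to look and compute and a tool call to move; the robot and the scene stay as the last step left them, time stands still between calls to the robot, and variables do not carry over. Pictures are saved under pics/ and viewed, at most 10 in all, crops included, and the job is handed in when it is done.

Besides the shell and the picture viewer there is one more tool, called after "Emit:" as name(argument=value, ...), one argument or row to a line, values as JSON. apply_moves: Moves the arm, as the interface text tells. Its arguments: {"type":"object","properties":{"series":{"type":"array"},"newtons":{"type":"number"}},"required":["series"]}

```bash
mkdir -p pics
cat > h.py <<'E'
import numpy as np,cv2
from station import monitor,camera,calibration,order
def shot(n,f):
    c=calibration(n); p,d=camera(n); cv2.imwrite(f'pics/{f}.png',p[:,:,::-1]); np.savez(f'pics/{f}.npz',p=p,d=d,**{k:np.array(c[k]) for k in c}); return p,d,c
def world(uv,c,z):
    "intersect pixel rays with plane z"
    uv=np.array(uv,float).reshape(-1,1,2)
    n=cv2.undistortPoints(uv,np.array(c['intrinsics']),np.array(c['distortion'])).reshape(-1,2)
    r=np.c_[n[:,0],-n[:,1],-np.ones(len(n))]@np.array(c['rotation']).T
    o=np.array(c['origin']); return o+r*((z-o[2])/r[:,2])[:,None]
def wd(uv,c,d):
    "points by depth"
    uv=np.array(uv,float).reshape(-1,1,2)
    n=cv2.undistortPoints(uv,np.array(c['intrinsics']),np.array(c['distortion'])).reshape(-1,2)
    i=uv.reshape(-1,2).round().astype(int); dd=d[i[:,1],i[:,0]]
    return np.array(c['origin'])+(np.c_[n[:,0],-n[:,1],-np.ones(len(n))]*dd[:,None])@np.array(c['rotation']).T
E
python3 - <<'E'
from h import *
s=monitor.read_state(); print({k:np.round(v,3).tolist() for k,v in s.items()})
for n in ['scene','wrist']:
    p,d,c=shot(n,n+'0'); print(n,np.round(c['origin'],3),np.round(c['rotation'],2).tolist(),c['distortion'])
E
```

```text
{'t': 0.0, 'qpos': [0.014, 0.322, -0.07, 1.452, 0.023, 1.371, -0.057], 'joint_velocities': [-0.001, -0.001, 0.0, 0.001, -0.001, -0.002, 0.0], 'tau': [-0.0, -49.128, -0.404, -31.253, -0.064, 0.044, 0.0], 'position': [0.65, -0.0, 0.246], 'eef_rot': [-2.22, -2.221, 0.002], 'ft_force': [-0.262, 0.478, 0.813], 'moment': [-0.052, -0.034, -0.021], 'gripper_force': 0.0, 'width': 0.997}
scene [0.835 0.328 0.611] [0.32, 0.81, 2.32] [-0.0298364  0.         0.         0.         0.       ]
wrist [0.651 0.069 0.384] [-0.26, 0.0, -0.0] [-0.03227029  0.          0.          0.          0.        ]
```

```bash
sed -i "s/np.array(c\['rotation'\])/cv2.Rodrigues(np.array(c['rotation'],float))[0]/" h.py
```

```text
(no output)
```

View pics/scene0.png

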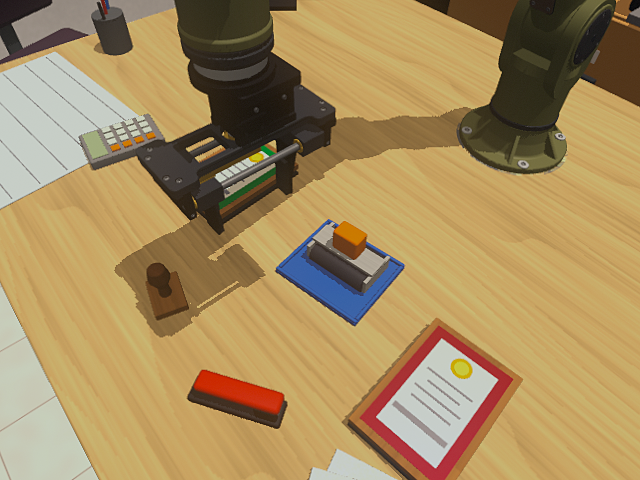

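View pics/wrist0.png

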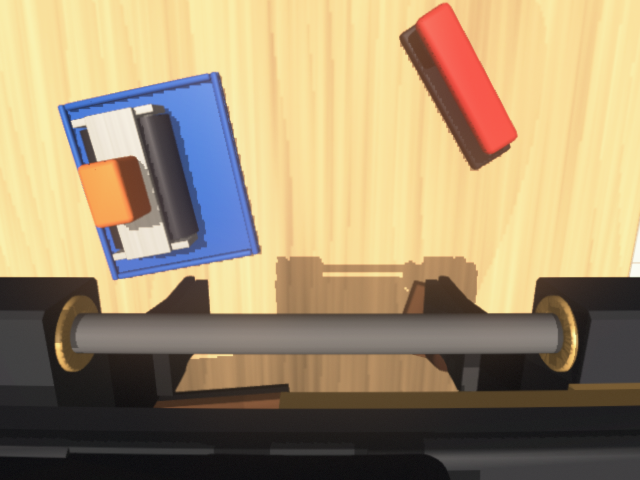

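```bash
cat >> h.py <<'E'
def pts(f,lo,hi,zr=None):
    a=np.load(f'pics/{f}.npz'); c={k:a[k] for k in ('intrinsics','distortion','origin','rotation')}
    m=cv2.inRange(cv2.cvtColor(a['p'],cv2.COLOR_RGB2HSV),lo,hi)
    v,u=np.nonzero((m>0)&(a['d']>0)); P=wd(np.c_[u,v],c,a['d'])
    if zr: k=(P[:,2]>zr[0])&(P[:,2]<zr[1]); P=P[k]
    return P
def rect(P):
    (x,y),(w,h),t=cv2.minAreaRect((P[:,:2]*1000).astype(np.float32)); return len(P),np.round([x,y,w,h,t,np.median(P[:,2])*1000],1).tolist()
E
python3 - <<'E'
from h import *
shot('side','side0')
O=((8,180,120),(18,255,255)); B=((105,120,60),(120,255,255)); G=((60,100,30),(85,255,255))
box=lambda P: P[(abs(P[:,0]-.57)<.16)&(abs(P[:,1]-.13)<.16)]
for f in ['wrist0','scene0','side0']:
    P=box(pts(f,*O)); 
    if len(P): print(f,'O',np.percentile(P[:,2],[5,50,98]).round(4)); print(rect(P[P[:,2]>.083]) if (P[:,2]>.083).any() else 0)
    P=box(pts(f,*B,zr=(-.01,.02))); print('B',rect(P) if len(P)>50 else 0)
    P=pts(f,*G,zr=(.01,.04)); print('G',rect(P) if len(P)>50 else 0)
E
```

```text
wrist0 O [0.0849 0.086  0.0876]
(53, [511.4, 32.2, 18.2, 42.7, 41.9, 86.0])
B (10940, [513.8, 27.7, 138.0, 142.4, 10.5, 6.1])Traceback (most recent call last):
  File "<stdin>", line 9, in <module>
  File "h.py", line 20, in pts
    v,u=np.nonzero((m>0)&(a['d']>0)); P=wd(np.c_[u,v],c,a['d'])
                                        ~~^^^^^^^^^^^^^^^^^^^^^
  File "h.py", line 14, in wd
    n=cv2.undistortPoints(uv,np.array(c['intrinsics']),np.array(c['distortion'])).reshape(-1,2)
      ~~~~~~~~~~~~~~~~~~~^^^^^^^^^^^^^^^^^^^^^^^^^^^^^^^^^^^^^^^^^^^^^^^^^^^^^^^^
cv2.error: OpenCV(4.12.0) /io/opencv/modules/calib3d/src/undistort.dispatch.cpp:347: error: (-215:Assertion failed) CV_IS_MAT(_src) && CV_IS_MAT(_dst) && (_src->rows == 1 || _src->cols == 1) && (_dst->rows == 1 || _dst->cols == 1) && _src->cols + _src->rows - 1 == _dst->rows + _dst->cols - 1 && (CV_MAT_TYPE(_src->type) == CV_32FC2 || CV_MAT_TYPE(_src->type) == CV_64FC2) && (CV_MAT_TYPE(_dst->type) == CV_32FC2 || CV_MAT_TYPE(_dst->type) == CV_64FC2) in function 'cvUndistortPointsInternal'
```

View pics/side0.png

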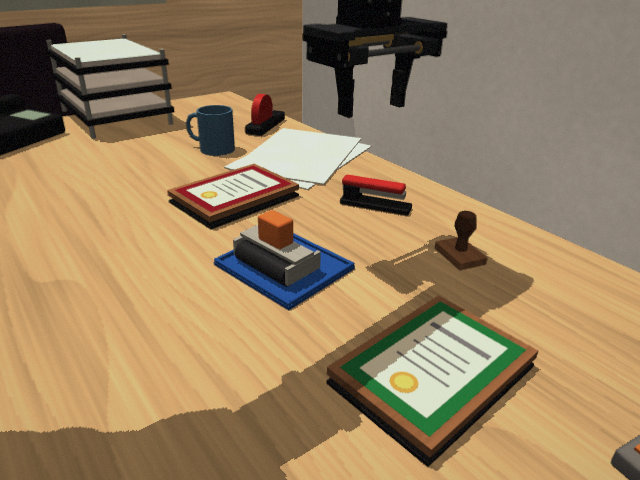

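```bash
sed -i "s/    v,u=np.nonzero.*/&/; s/; P=wd(np.c_\[u,v\],c,a\['d'\])/\n    if len(u)==0: return np.zeros((0,3))\n    P=wd(np.c_[u,v],c,a['d'])/" h.py
python3 - <<'E'
from h import *
O=((5,170,80),(18,255,255)); B=((100,100,30),(125,255,255)); G=((60,100,30),(85,255,255))
box=lambda P: P[(abs(P[:,0]-.52)<.13)&(abs(P[:,1]-.03)<.13)]
for f in ['wrist0','scene0','side0']:
    P=box(pts(f,*O)); 
    if len(P): print(f,'O',len(P),np.percentile(P[:,2],[2,25,50,75,98]).round(4)); z=np.percentile(P[:,2],95);print(rect(P[P[:,2]>z-.005]),rect(P))
    P=box(pts(f,*B,zr=(-.01,.02))); print('B',rect(P) if len(P)>50 else 0)
    P=pts(f,*G,zr=(.01,.04)); print('G',rect(P) if len(P)>50 else 0)
E
```

```text
wrist0 O 606 [0.0836 0.086  0.0867 0.0873 0.0884]
(601, [503.3, 22.2, 28.5, 45.0, 11.3, 86.7]) (606, [503.3, 22.2, 28.5, 45.0, 11.3, 86.7])
B (14237, [515.5, 20.4, 138.4, 157.5, 10.7, 6.2])
G 0
scene0 O 891 [0.0531 0.0694 0.0847 0.0875 0.0892]
(467, [564.7, 31.7, 156.5, 45.7, 6.6, 87.5]) (891, [552.4, 30.0, 171.5, 68.3, 17.7, 84.7])
B (3626, [514.0, 22.9, 139.2, 159.4, 11.1, 6.2])
G (388, [508.7, -221.1, 181.1, 55.6, 27.7, 26.2])
side0 O 1029 [0.0519 0.0635 0.0757 0.0856 0.0875]
(371, [500.2, 18.6, 30.7, 44.7, 8.5, 86.3]) (1029, [537.5, 77.4, 189.5, 47.9, 57.0, 75.7])
B (3213, [513.0, 18.6, 141.1, 160.3, 11.2, 5.2])
G (4299, [527.5, -263.7, 181.5, 120.2, 5.1, 25.4])
```

Emit:
apply_moves(
  series=[
    {"jaw": 87, "delta_pos": [-37, -15, -6], "yaw": 0},
    {"jaw": 87, "delta_pos": [-37, -15, -6], "yaw": 0},
    {"jaw": 87, "delta_pos": [-37, -15, -6], "yaw": 0},
    {"jaw": 87, "delta_pos": [-37, -15, -6], "yaw": 0},
    {"jaw": 87, "delta_pos": [-37, -15, -6], "yaw": 0},
    {"jaw": 87, "delta_pos": [-37, -15, -6], "yaw": 0},
    {"jaw": 87, "delta_pos": [-37, -15, -6], "yaw": 0},
    {"jaw": 87, "delta_pos": [-37, -15, -6], "yaw": 0},
  ],
  newtons=30,
)

```text
t: 0.82
position: [0.5288, -0.2976, 0.2958]
eef_rot: [-2.221, -2.222, -0.0]
ft_force: [0.5, 0.1, 0.2]
width: 0.997
gripper_force: 0.0
```

Emit:
apply_moves(
  series=[
    {"jaw": 87, "delta_pos": [0, 0, 0], "yaw": 0},
    {"jaw": 87, "delta_pos": [0, 0, 0], "yaw": 0},
    {"jaw": 87, "delta_pos": [0, 0, 0], "yaw": 0},
  ],
)

```text
t: 1.07
position: [0.5301, -0.2956, 0.2952]
eef_rot: [-2.221, -2.221, -0.001]
ft_force: [0.2, 0.9, -0.4]
width: 1.005
gripper_force: 0.0
```

Run:
```python
from h import *
shot('wrist','wrist1'); shot('scene','scene1')
G=((60,100,30),(85,255,255)); Y=((22,120,100),(32,255,255));R=((172,120,40),(180,255,255))
for f in ['wrist1','scene1','side0']:
    print(f,monitor.read_state()['position'])
    P=pts(f,*G,zr=(.015,.04)); print('G',rect(P) if len(P)>50 else 0)
    P=pts(f,*Y,zr=(.015,.04)); 
    g=P[P[:,1]<-.15]
    if len(g): print('seal',len(g),np.median(g,0))
    B=pts(f,(100,100,30),(125,255,255),zr=(-.01,.02)); B=B[(abs(B[:,0]-.52)<.13)&(abs(B[:,1]-.03)<.13)]; print('B',rect(B) if len(B)>50 else 0)
    O=pts(f,(5,170,80),(18,255,255)); O=O[(abs(O[:,0]-.51)<.04)&(abs(O[:,1]-.03)<.04)&(O[:,2]>.083)]; print('O',rect(O) if len(O)>50 else 0)
```

```text
wrist1 [ 0.53080663 -0.2940386   0.29503863]
G (8074, [528.9, -263.1, 179.0, 118.3, 5.2, 26.3])
seal 148 [ 0.46622377 -0.27420461  0.0267681 ]
B 0
O 0
scene1 [ 0.53080663 -0.2940386   0.29503863]
G (1342, [527.2, -261.4, 179.4, 120.6, 5.4, 26.3])
seal 212 [ 0.47791462 -0.2668179   0.02667934]
B (3636, [513.8, 22.6, 139.6, 159.4, 10.9, 6.2])
O (473, [501.0, 24.6, 30.0, 45.1, 10.9, 87.3])
side0 [ 0.53080663 -0.2940386   0.29503863]
G (4299, [527.5, -263.7, 181.5, 120.2, 5.1, 25.4])
seal 306 [ 0.47350752 -0.27008001  0.02566252]
B (3213, [513.0, 18.6, 141.1, 160.3, 11.2, 5.2])
O (354, [500.2, 18.6, 30.7, 44.7, 8.5, 86.3])
```

View pics/wrist1.png

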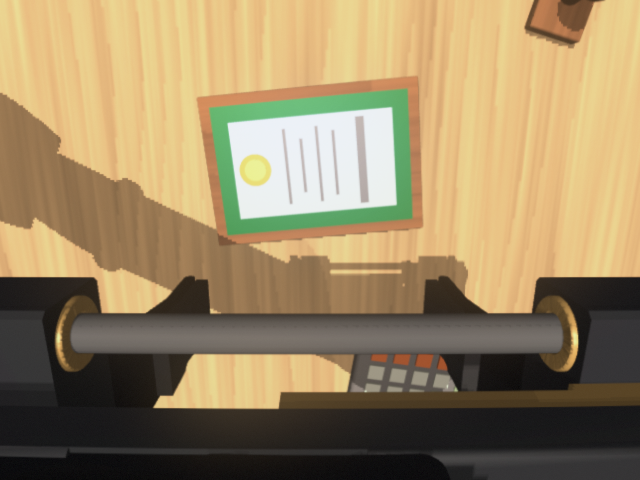

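Emit:
apply_moves(
  series=[
    {"jaw": 87, "delta_pos": [39.5, -3.5, 10], "yaw": 0},
    {"jaw": 87, "delta_pos": [39.5, -3.5, 10], "yaw": 0},
    {"jaw": 87, "delta_pos": [39.5, -3.5, 10], "yaw": 0},
    {"jaw": 87, "delta_pos": [39.5, -3.5, 10], "yaw": 0},
    {"jaw": 87, "delta_pos": [39.5, -3.5, 10], "yaw": 0},
    {"jaw": 87, "delta_pos": [39.5, -3.5, 10], "yaw": 0},
    {"jaw": 87, "delta_pos": [39.5, -3.5, 10], "yaw": 0},
    {"jaw": 87, "delta_pos": [39.5, -3.5, 10], "yaw": 0},
  ],
)

```text
t: 1.83
position: [0.5012, 0.0237, 0.2151]
eef_rot: [2.217, 2.225, 0.0]
ft_force: [0.9, 1.1, 0.6]
width: 1.0
gripper_force: 0.0
```

Emit:
apply_moves(
  series=[
    {"jaw": 87, "delta_pos": [2, 0, 0], "yaw": 0},
    {"jaw": 87, "delta_pos": [0, 0, 20], "yaw": -0.096},
    {"jaw": 87, "delta_pos": [0, 0, 20], "yaw": -0.096},
    {"jaw": 87, "delta_pos": [0, 0, 20], "yaw": 0},
    {"jaw": 87, "delta_pos": [0, 0, 0], "yaw": 0},
    {"jaw": 87, "delta_pos": [0, 0, 0], "yaw": 0},
  ],
)

```text
t: 2.33
position: [0.5011, 0.023, 0.1549]
eef_rot: [-1.995, -2.424, 0.002]
ft_force: [0.3, -0.4, 0.8]
width: 1.005
gripper_force: 0.0
```

Run:
```python
from h import *
s=monitor.read_state(); print(s['position'],s['eef_rot'])
p,d,c=shot('scene','scene2'); shot('wrist','wrist2')
shot('side','side2')
a=cv2.imread('pics/scene2.png')[150:350,180:480]; b=cv2.imread('pics/side2.png')[130:330,150:450]
cv2.imwrite('pics/c2.png',np.vstack([cv2.resize(x,None,fx=1.45,fy=1.45) for x in (a,b)]))
```

```text
[0.50111374 0.02304808 0.1548606 ] [-1.99477558 -2.42446648  0.00246822]
```

View pics/c2.png

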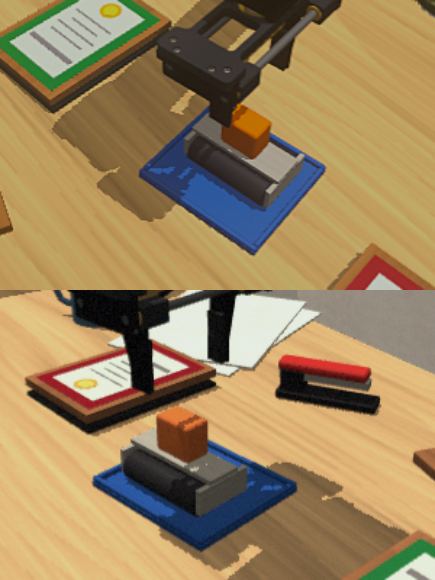

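Both fingers straddle the handle in the two views; the roller stands level in the tray. Descend and grip.

Emit:
apply_moves(
  series=[
    {"jaw": 87, "delta_pos": [0, 0, 20], "yaw": 0},
    {"jaw": 87, "delta_pos": [0, 0, 20], "yaw": 0},
    {"jaw": 87, "delta_pos": [0, 0, 20], "yaw": 0},
    {"jaw": 87, "delta_pos": [0, 0, 10], "yaw": 0},
    {"jaw": 87, "delta_pos": [0, 0, 10], "yaw": 0},
    {"jaw": 87, "delta_pos": [0, 0, 0], "yaw": 0},
    {"jaw": 87, "delta_pos": [0, 0, 0], "yaw": 0},
  ],
)

```text
t: 3.07
position: [0.5025, 0.022, 0.0761]
eef_rot: [1.998, 2.424, 0.001]
ft_force: [0.4, -0.1, 0.4]
width: 1.002
gripper_force: 0.0
```

Emit:
apply_moves(
  series=[
    {"jaw": 60, "delta_pos": [0, 0, 0], "yaw": 0},
    {"jaw": 40, "delta_pos": [0, 0, 0], "yaw": 0},
    {"jaw": 32, "delta_pos": [0, 0, 0], "yaw": 0},
    {"jaw": 20, "delta_pos": [0, 0, 0], "yaw": 0},
    {"jaw": 20, "delta_pos": [0, 0, 0], "yaw": 0},
    {"jaw": 20, "delta_pos": [0, 0, 0], "yaw": 0},
    {"jaw": 20, "delta_pos": [0, 0, 0], "yaw": 0},
    {"jaw": 20, "delta_pos": [0, 0, 0], "yaw": 0},
  ],
  newtons=35,
)

```text
t: 3.73
position: [0.502, 0.022, 0.0756]
eef_rot: [1.998, 2.424, 0.0]
ft_force: [-0.2, -0.3, 0.3]
width: 0.483
gripper_force: 0.0
```

Emit:
apply_moves(
  series=[
    {"jaw": 20, "delta_pos": [0, 0, 0], "yaw": 0},
    {"jaw": 20, "delta_pos": [0, 0, 0], "yaw": 0},
    {"jaw": 20, "delta_pos": [0, 0, 0], "yaw": 0},
    {"jaw": 20, "delta_pos": [0, 0, 0], "yaw": 0},
    {"jaw": 20, "delta_pos": [0, 0, 0], "yaw": 0},
    {"jaw": 20, "delta_pos": [0, 0, 0], "yaw": 0},
    {"jaw": 20, "delta_pos": [0, 0, 0], "yaw": 0},
    {"jaw": 20, "delta_pos": [0, 0, 0], "yaw": 0},
  ],
)

```text
t: 4.4
position: [0.502, 0.0219, 0.0755]
eef_rot: [-1.998, -2.424, 0.0]
ft_force: [-0.0, -0.5, -0.6]
width: 0.34
gripper_force: 34.9
```

Emit:
apply_moves(
  series=[
    {"jaw": 20, "delta_pos": [0, 0, -5], "yaw": 0},
    {"jaw": 20, "delta_pos": [0, 0, -10], "yaw": 0},
    {"jaw": 20, "delta_pos": [0, 0, -15], "yaw": 0},
    {"jaw": 20, "delta_pos": [0, 0, -20], "yaw": 0},
    {"jaw": 20, "delta_pos": [0, 0, -15], "yaw": 0},
    {"jaw": 20, "delta_pos": [0, 0, -5], "yaw": 0},
    {"jaw": 20, "delta_pos": [0, 0, 0], "yaw": 0},
    {"jaw": 20, "delta_pos": [0, 0, 0], "yaw": 0},
  ],
)

```text
t: 5.07
position: [0.5017, 0.0219, 0.1454]
eef_rot: [-1.998, -2.424, 0.0]
ft_force: [0.0, 0.5, -3.5]
width: 0.342
gripper_force: 34.9
```

Run:
```python
from h import *
s=monitor.read_state(); print(s['position'],s['ft_force'],s['moment'])
shot('side','side3'); shot('scene','scene3')
for f in ('side3','scene3'):
    B=pts(f,(100,100,30),(125,255,255),zr=(-.01,.02)); B=B[(abs(B[:,0]-.52)<.13)&(abs(B[:,1]-.03)<.13)]; print('B',rect(B))
a=cv2.imread('pics/scene3.png')[130:330,180:480]; b=cv2.imread('pics/side3.png')[130:330,150:450]
cv2.imwrite('pics/c3.png',np.vstack([cv2.resize(x,None,fx=1.45,fy=1.45) for x in (a,b)]))
```

```text
[0.50173422 0.02190241 0.14536545] [ 0.01190095  0.45215304 -3.51822373] [-0.00428381  0.01010095  0.04784981]
B (5849, [513.2, 18.0, 140.9, 159.3, 10.6, 5.0])
B (5643, [514.2, 20.2, 139.7, 165.2, 10.8, 6.0])
```

View pics/c3.png

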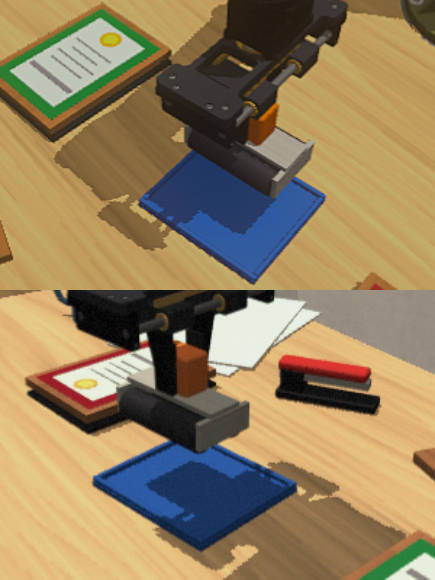

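Emit:
apply_moves(
  series=[
    {"jaw": 20, "delta_pos": [0, 0, 0], "yaw": 0.051},
    {"jaw": 20, "delta_pos": [0, 0, 0], "yaw": 0.05},
    {"jaw": 20, "delta_pos": [-12, -3, 0], "yaw": 0},
    {"jaw": 20, "delta_pos": [-20, -5, 0], "yaw": 0},
    {"jaw": 20, "delta_pos": [-28, -7, 0], "yaw": 0},
    {"jaw": 20, "delta_pos": [-30, -7, 0], "yaw": 0},
    {"jaw": 20, "delta_pos": [-30, -7, 0], "yaw": 0},
    {"jaw": 20, "delta_pos": [-30, -7, 0], "yaw": 0},
  ],
)

```text
t: 5.83
position: [0.4786, -0.1318, 0.1444]
eef_rot: [-2.116, -2.319, 0.002]
ft_force: [0.2, -0.3, -3.1]
width: 0.342
gripper_force: 34.9
```

Emit:
apply_moves(
  series=[
    {"jaw": 20, "delta_pos": [-30, -7, 0], "yaw": 0},
    {"jaw": 20, "delta_pos": [-30, -7, 0], "yaw": 0},
    {"jaw": 20, "delta_pos": [-28, -7, 0], "yaw": 0},
    {"jaw": 20, "delta_pos": [-24, -6, 0], "yaw": 0},
    {"jaw": 20, "delta_pos": [-16, -4, 0], "yaw": 0},
    {"jaw": 20, "delta_pos": [-8, -3, 0], "yaw": 0},
    {"jaw": 20, "delta_pos": [0, 0, 0], "yaw": 0},
    {"jaw": 20, "delta_pos": [0, 0, 0], "yaw": 0},
  ],
)

```text
t: 6.5
position: [0.4581, -0.2682, 0.1448]
eef_rot: [-2.117, -2.319, -0.0]
ft_force: [0.8, 0.3, -3.9]
width: 0.342
gripper_force: 34.9
```

Run:
```python
from h import *
s=monitor.read_state(); print(s['position'],s['ft_force'],s['eef_rot'])
shot('side','side4'); shot('scene','scene4'); shot('wrist','wrist4')
G=((60,100,30),(85,255,255))
P=pts('wrist4',*G,zr=(.015,.04)); print(rect(P) if len(P) else 0)
P=pts('side4',*G,zr=(.015,.04)); print(rect(P))
a=cv2.imread('pics/wrist4.png'); b=cv2.imread('pics/side4.png')[180:480,240:640]
cv2.imwrite('pics/c4.png',np.vstack([cv2.resize(a,(400,300)),b]))
```

```text
[ 0.4580585  -0.26817376  0.14475625] [ 0.83352997  0.28478343 -3.94084408] [-2.11685543e+00 -2.31871665e+00 -4.89903926e-04]
(7298, [543.3, -213.1, 82.4, 201.0, 67.9, 26.4])
(3559, [526.9, -263.7, 181.1, 120.8, 5.1, 25.5])
```

View pics/c4.png

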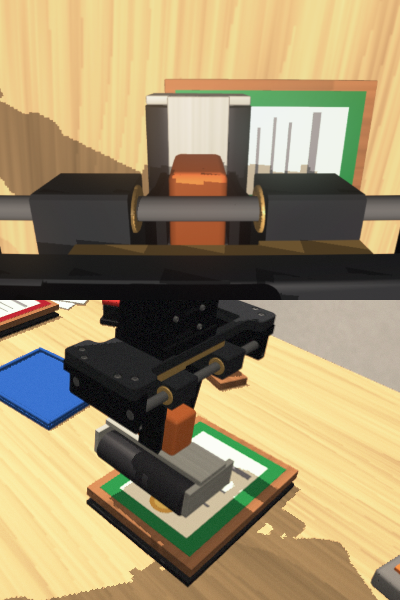

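Emit:
apply_moves(
  series=[
    {"jaw": 20, "delta_pos": [0, 0, 10], "yaw": 0},
    {"jaw": 20, "delta_pos": [0, 0, 15], "yaw": 0},
    {"jaw": 20, "delta_pos": [0, 0, 12], "yaw": 0},
    {"jaw": 20, "delta_pos": [0, 0, 6], "yaw": 0},
    {"jaw": 20, "delta_pos": [0, 0, 2], "yaw": 0},
    {"jaw": 20, "delta_pos": [0, 0, 0], "yaw": 0},
    {"jaw": 20, "delta_pos": [0, 0, 0], "yaw": 0},
  ],
)

```text
t: 7.23
position: [0.4586, -0.2693, 0.1008]
eef_rot: [2.118, 2.32, 0.0]
ft_force: [-0.2, -1.1, -2.7]
width: 0.34
gripper_force: 34.9
```

Emit:
apply_moves(
  series=[
    {"jaw": 20, "delta_pos": [0, 0, 1], "yaw": 0},
    {"jaw": 20, "delta_pos": [0, 0, 1], "yaw": 0},
    {"jaw": 20, "delta_pos": [0, 0, 1], "yaw": 0},
    {"jaw": 20, "delta_pos": [0, 0, 1], "yaw": 0},
    {"jaw": 20, "delta_pos": [0, 0, 1], "yaw": 0},
    {"jaw": 20, "delta_pos": [0, 0, 1], "yaw": 0},
    {"jaw": 20, "delta_pos": [0, 0, 0], "yaw": 0},
    {"jaw": 20, "delta_pos": [0, 0, 0], "yaw": 0},
  ],
)

```text
t: 7.9
position: [0.4584, -0.2693, 0.0948]
eef_rot: [2.118, 2.32, 0.0]
ft_force: [-1.2, -0.1, -1.7]
width: 0.341
gripper_force: 35.0
```

Emit:
apply_moves(
  series=[
    {"jaw": 20, "delta_pos": [0, 0, 1], "yaw": 0},
    {"jaw": 20, "delta_pos": [0, 0, 1], "yaw": 0},
    {"jaw": 20, "delta_pos": [0, 0, 1], "yaw": 0},
    {"jaw": 20, "delta_pos": [0, 0, 1], "yaw": 0},
    {"jaw": 20, "delta_pos": [0, 0, 0], "yaw": 0},
    {"jaw": 20, "delta_pos": [0, 0, 0], "yaw": 0},
    {"jaw": 20, "delta_pos": [0, 0, 0], "yaw": 0},
  ],
)

```text
t: 8.48
position: [0.4588, -0.2692, 0.091]
eef_rot: [2.117, 2.32, 0.001]
ft_force: [-0.5, 1.4, 3.1]
width: 0.345
gripper_force: 35.0
```

Run:
```python
from h import *
L=[]
for i in range(6):
    camera('side'); s=monitor.read_state(); L.append(np.r_[s['position'],s['ft_force'],s['moment']])
print(np.round(L,4)[:, :6]); print(np.mean(L,0).round(4))
```

```text
[[ 0.4588 -0.2692  0.091  -0.4715  1.1096  3.6804]
 [ 0.4588 -0.2692  0.0909  0.666   0.8348  4.2806]
 [ 0.4588 -0.2692  0.0909  0.316   1.6979  3.4305]
 [ 0.4588 -0.2692  0.0909  1.4269  0.9314  3.6731]
 [ 0.4588 -0.2692  0.0909  0.2974  0.6964  4.1441]
 [ 0.4588 -0.2692  0.0908  0.0345  1.1167  3.7706]]
[ 0.4588 -0.2692  0.0909  0.3782  1.0645  3.8299  0.2845 -0.0078  0.0067]
```

Emit:
apply_moves(
  series=[
    {"jaw": 20, "delta_pos": [0, 0, 0.4], "yaw": 0},
    {"jaw": 20, "delta_pos": [0, 0, 0], "yaw": 0},
    {"jaw": 20, "delta_pos": [0, 1, 0], "yaw": 0},
    {"jaw": 20, "delta_pos": [0, 2, 0], "yaw": 0},
    {"jaw": 20, "delta_pos": [0, 3, 0], "yaw": 0},
    {"jaw": 20, "delta_pos": [0, 3, 0], "yaw": 0},
    {"jaw": 20, "delta_pos": [0, 3, 0], "yaw": 0},
    {"jaw": 20, "delta_pos": [0, 3, 0], "yaw": 0},
  ],
)

```text
t: 9.45
position: [0.4736, -0.2679, 0.0902]
eef_rot: [2.118, 2.32, -0.0]
ft_force: [-0.9, -0.1, 5.0]
width: 0.34
gripper_force: 35.0
```

Emit:
apply_moves(
  series=[
    {"jaw": 20, "delta_pos": [0, 3, 0], "yaw": 0},
    {"jaw": 20, "delta_pos": [0, 3, 0], "yaw": 0},
    {"jaw": 20, "delta_pos": [0, 3, 0], "yaw": 0},
    {"jaw": 20, "delta_pos": [0, 3, 0], "yaw": 0},
    {"jaw": 20, "delta_pos": [0, 3, 0], "yaw": 0},
    {"jaw": 20, "delta_pos": [0, 3, 0], "yaw": 0},
    {"jaw": 20, "delta_pos": [0, 3, 0], "yaw": 0},
    {"jaw": 20, "delta_pos": [0, 3, 0], "yaw": 0},
  ],
)

```text
t: 10.12
position: [0.4975, -0.2659, 0.0902]
eef_rot: [2.118, 2.32, -0.0]
ft_force: [-0.9, -1.8, 4.7]
width: 0.343
gripper_force: 35.0
```

Emit:
apply_moves(
  series=[
    {"jaw": 20, "delta_pos": [0, 3, 0], "yaw": 0},
    {"jaw": 20, "delta_pos": [0, 3, 0], "yaw": 0},
    {"jaw": 20, "delta_pos": [0, 3, 0], "yaw": 0},
    {"jaw": 20, "delta_pos": [0, 3, 0], "yaw": 0},
    {"jaw": 20, "delta_pos": [0, 3, 0], "yaw": 0},
    {"jaw": 20, "delta_pos": [0, 3, 0], "yaw": 0},
    {"jaw": 20, "delta_pos": [0, 3, 0], "yaw": 0},
    {"jaw": 20, "delta_pos": [0, 3, 0], "yaw": 0},
  ],
)

```text
t: 10.78
position: [0.5214, -0.2638, 0.0902]
eef_rot: [2.118, 2.32, -0.0]
ft_force: [-0.5, -2.1, 4.9]
width: 0.341
gripper_force: 35.0
```

Emit:
apply_moves(
  series=[
    {"jaw": 20, "delta_pos": [0, 3, 0], "yaw": 0},
    {"jaw": 20, "delta_pos": [0, 3, 0], "yaw": 0},
    {"jaw": 20, "delta_pos": [0, 3, 0], "yaw": 0},
    {"jaw": 20, "delta_pos": [0, 3, 0], "yaw": 0},
    {"jaw": 20, "delta_pos": [0, 3, 0], "yaw": 0},
    {"jaw": 20, "delta_pos": [0, 3, 0], "yaw": 0},
    {"jaw": 20, "delta_pos": [0, 3, 0], "yaw": 0},
    {"jaw": 20, "delta_pos": [0, 3, 0], "yaw": 0},
  ],
)

```text
t: 11.45
position: [0.5453, -0.2617, 0.0903]
eef_rot: [2.118, 2.319, -0.0]
ft_force: [-0.2, -4.9, 5.1]
width: 0.34
gripper_force: 35.0
```

Emit:
apply_moves(
  series=[
    {"jaw": 20, "delta_pos": [-0.1, 3, 0], "yaw": 0},
    {"jaw": 20, "delta_pos": [-0.1, 3, 0], "yaw": 0},
    {"jaw": 20, "delta_pos": [-0.1, 3, 0], "yaw": 0},
    {"jaw": 20, "delta_pos": [-0.1, 3, 0], "yaw": 0},
    {"jaw": 20, "delta_pos": [-0.1, 3, 0], "yaw": 0},
    {"jaw": 20, "delta_pos": [-0.1, 3, 0], "yaw": 0},
    {"jaw": 20, "delta_pos": [-0.1, 3, 0], "yaw": 0},
    {"jaw": 20, "delta_pos": [-0.1, 3, 0], "yaw": 0},
  ],
)

```text
t: 12.12
position: [0.5692, -0.2598, 0.0902]
eef_rot: [-2.118, -2.32, -0.0]
ft_force: [-0.7, -3.2, 3.7]
width: 0.344
gripper_force: 35.0
```

Emit:
apply_moves(
  series=[
    {"jaw": 20, "delta_pos": [-0.1, 3, 0], "yaw": 0},
    {"jaw": 20, "delta_pos": [-0.1, 3, 0], "yaw": 0},
    {"jaw": 20, "delta_pos": [-0.1, 3, 0], "yaw": 0},
    {"jaw": 20, "delta_pos": [-0.1, 3, 0], "yaw": 0},
    {"jaw": 20, "delta_pos": [-0.1, 3, 0], "yaw": 0},
    {"jaw": 20, "delta_pos": [-0.1, 3, 0], "yaw": 0},
    {"jaw": 20, "delta_pos": [-0.1, 3, 0], "yaw": 0},
    {"jaw": 20, "delta_pos": [0, 3, 0], "yaw": 0},
  ],
)

```text
t: 12.78
position: [0.5932, -0.2578, 0.0901]
eef_rot: [-2.117, -2.32, -0.001]
ft_force: [-0.1, -1.6, 5.5]
width: 0.343
gripper_force: 35.0
```

Emit:
apply_moves(
  series=[
    {"jaw": 20, "delta_pos": [0, 3, 0], "yaw": 0},
    {"jaw": 20, "delta_pos": [0, 2, 0], "yaw": 0},
    {"jaw": 20, "delta_pos": [0, 1, 0], "yaw": 0},
    {"jaw": 20, "delta_pos": [0, 1, 0], "yaw": 0},
    {"jaw": 20, "delta_pos": [0, 0, 0], "yaw": 0},
    {"jaw": 20, "delta_pos": [0, 0, 0], "yaw": 0},
  ],
)

```text
t: 13.28
position: [0.6001, -0.2572, 0.0902]
eef_rot: [-2.118, -2.32, -0.001]
ft_force: [-0.4, -0.4, 4.4]
width: 0.342
gripper_force: 35.0
```

Emit:
apply_moves(
  series=[
    {"jaw": 20, "delta_pos": [0, 0, -2], "yaw": 0},
    {"jaw": 20, "delta_pos": [0, 0, -4], "yaw": 0},
    {"jaw": 20, "delta_pos": [0, 0, -8], "yaw": 0},
    {"jaw": 20, "delta_pos": [0, 0, -14], "yaw": 0},
    {"jaw": 20, "delta_pos": [0, 0, -14], "yaw": 0},
    {"jaw": 20, "delta_pos": [0, 0, -12], "yaw": 0},
    {"jaw": 20, "delta_pos": [0, 0, 0], "yaw": 0},
    {"jaw": 20, "delta_pos": [0, 0, 0], "yaw": 0},
  ],
)

```text
t: 13.95
position: [0.6002, -0.2579, 0.1452]
eef_rot: [2.117, 2.319, 0.001]
ft_force: [-1.0, -0.3, -3.2]
width: 0.341
gripper_force: 34.9
```

Run:
```python
from h import *
s=monitor.read_state(); print(s['position'],s['ft_force'],s['eef_rot'])
shot('side','side5')
cv2.imwrite('pics/c5.png',cv2.imread('pics/side5.png')[100:480,200:640])
```

```text
[ 0.60023811 -0.25794216  0.14521663] [-0.9521766  -0.28011399 -3.21827285] [2.11705314e+00 2.31901736e+00 1.05696465e-03]
```

View pics/c5.png

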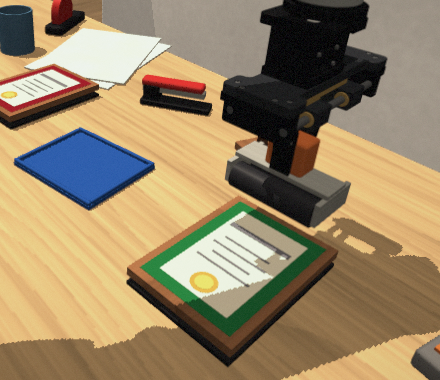

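Emit:
apply_moves(
  series=[
    {"jaw": 20, "delta_pos": [0, -10, -5], "yaw": 0},
    {"jaw": 20, "delta_pos": [10, -10, 0], "yaw": 0},
    {"jaw": 20, "delta_pos": [20, -10, 0], "yaw": 0},
    {"jaw": 20, "delta_pos": [28, -8, 0], "yaw": 0},
    {"jaw": 20, "delta_pos": [30, -6, 0], "yaw": 0},
    {"jaw": 20, "delta_pos": [30, -6, 0], "yaw": 0},
    {"jaw": 20, "delta_pos": [30, -6, 0], "yaw": 0},
    {"jaw": 20, "delta_pos": [30, -4, 0], "yaw": 0},
  ],
)

```text
t: 14.67
position: [0.5217, -0.0851, 0.1485]
eef_rot: [-2.118, -2.318, 0.002]
ft_force: [-0.5, 0.7, -3.8]
width: 0.339
gripper_force: 35.0
```

Emit:
apply_moves(
  series=[
    {"jaw": 20, "delta_pos": [30, 0, 0], "yaw": 0},
    {"jaw": 20, "delta_pos": [30, 0, 0], "yaw": 0},
    {"jaw": 20, "delta_pos": [25, 0, 0], "yaw": 0},
    {"jaw": 20, "delta_pos": [15, 0, 0], "yaw": 0},
    {"jaw": 20, "delta_pos": [7, 0, 0], "yaw": -0.05},
    {"jaw": 20, "delta_pos": [0, 0, 0], "yaw": -0.051},
    {"jaw": 20, "delta_pos": [0, 0, 0], "yaw": 0},
    {"jaw": 20, "delta_pos": [0, 0, 0], "yaw": 0},
  ],
)

```text
t: 15.33
position: [0.5134, 0.02, 0.1488]
eef_rot: [-2.0, -2.422, 0.002]
ft_force: [0.3, 0.2, -3.8]
width: 0.342
gripper_force: 35.0
```

Run:
```python
from h import *
s=monitor.read_state(); print(s['position'],s['ft_force'],s['eef_rot'])
shot('side','side6'); shot('scene','scene6')
for f in ('side6','scene6'):
    B=pts(f,(100,100,30),(125,255,255),zr=(-.01,.02)); B=B[(abs(B[:,0]-.52)<.13)&(abs(B[:,1]-.03)<.13)]; print('B',rect(B))
```

```text
[0.51337996 0.01999879 0.1487521 ] [ 0.25562924  0.1785664  -3.80430073] [-2.00008832e+00 -2.42201114e+00  1.78688599e-03]
B (5987, [513.1, 18.4, 140.7, 160.0, 10.5, 5.0])
B (5395, [513.5, 23.0, 140.4, 158.7, 10.7, 5.9])
```

Emit:
apply_moves(
  series=[
    {"jaw": 20, "delta_pos": [0, 0, 15], "yaw": 0},
    {"jaw": 20, "delta_pos": [0, 0, 20], "yaw": 0},
    {"jaw": 20, "delta_pos": [0, 0, 18], "yaw": 0},
    {"jaw": 20, "delta_pos": [0, 0, 10], "yaw": 0},
    {"jaw": 20, "delta_pos": [0, 0, 5], "yaw": 0},
    {"jaw": 20, "delta_pos": [0, 0, 2], "yaw": 0},
    {"jaw": 20, "delta_pos": [0, 0, 0], "yaw": 0},
    {"jaw": 20, "delta_pos": [0, 0, 0], "yaw": 0},
  ],
)

```text
t: 16.1
position: [0.515, 0.0206, 0.0801]
eef_rot: [1.998, 2.423, 0.002]
ft_force: [0.7, -0.0, -2.8]
width: 0.341
gripper_force: 35.0
```

Emit:
apply_moves(
  series=[
    {"jaw": 20, "delta_pos": [0, 0, 1], "yaw": 0},
    {"jaw": 20, "delta_pos": [0, 0, 1], "yaw": 0},
    {"jaw": 20, "delta_pos": [0, 0, 0.5], "yaw": 0},
    {"jaw": 20, "delta_pos": [0, 0, 0], "yaw": 0},
    {"jaw": 20, "delta_pos": [0, 0, 0], "yaw": 0},
  ],
)

```text
t: 16.52
position: [0.5143, 0.0206, 0.0768]
eef_rot: [1.998, 2.424, 0.0]
ft_force: [0.6, 0.3, -4.0]
width: 0.343
gripper_force: 35.0
```

Emit:
apply_moves(
  series=[
    {"jaw": 20, "delta_pos": [0, 0, 0.5], "yaw": 0},
    {"jaw": 20, "delta_pos": [0, 0, 0.5], "yaw": 0},
    {"jaw": 20, "delta_pos": [0, 0, 0], "yaw": 0},
    {"jaw": 20, "delta_pos": [0, 0, 0], "yaw": 0},
  ],
)

```text
t: 16.85
position: [0.5142, 0.0205, 0.0756]
eef_rot: [-1.998, -2.424, 0.0]
ft_force: [0.7, -0.1, -3.2]
width: 0.345
gripper_force: 35.0
```

Emit:
apply_moves(
  series=[
    {"jaw": 20, "delta_pos": [0, 0, 0.4], "yaw": 0},
    {"jaw": 20, "delta_pos": [0, 0, 0.3], "yaw": 0},
    {"jaw": 20, "delta_pos": [0, 0, 0], "yaw": 0},
    {"jaw": 20, "delta_pos": [0, 0, 0], "yaw": 0},
  ],
)

```text
t: 17.18
position: [0.5147, 0.0206, 0.0755]
eef_rot: [1.998, 2.424, 0.001]
ft_force: [0.3, -0.3, 1.2]
width: 0.342
gripper_force: 35.0
```

Contact made (lightly supported). Release, then withdraw.

Emit:
apply_moves(
  series=[
    {"jaw": 34, "delta_pos": [0, 0, 0], "yaw": 0},
    {"jaw": 40, "delta_pos": [0, 0, 0], "yaw": 0},
    {"jaw": 60, "delta_pos": [0, 0, 0], "yaw": 0},
    {"jaw": 80, "delta_pos": [0, 0, 0], "yaw": 0},
    {"jaw": 87, "delta_pos": [0, 0, 0], "yaw": 0},
    {"jaw": 87, "delta_pos": [0, 0, 0], "yaw": 0},
    {"jaw": 87, "delta_pos": [0, 0, 0], "yaw": 0},
    {"jaw": 87, "delta_pos": [0, 0, 0], "yaw": 0},
  ],
)

```text
t: 17.85
position: [0.5142, 0.0206, 0.075]
eef_rot: [1.998, 2.424, 0.0]
ft_force: [-1.3, 0.6, -0.5]
width: 0.826
gripper_force: 0.0
```

Emit:
apply_moves(
  series=[
    {"jaw": 87, "delta_pos": [0, 0, 0], "yaw": 0},
    {"jaw": 87, "delta_pos": [0, 0, 0], "yaw": 0},
    {"jaw": 87, "delta_pos": [0, 0, -5], "yaw": 0},
    {"jaw": 87, "delta_pos": [0, 0, -10], "yaw": 0},
    {"jaw": 87, "delta_pos": [0, 0, -20], "yaw": 0},
    {"jaw": 87, "delta_pos": [0, 0, -30], "yaw": 0},
    {"jaw": 87, "delta_pos": [0, 0, -30], "yaw": 0},
    {"jaw": 87, "delta_pos": [0, 0, -30], "yaw": 0},
  ],
)

```text
t: 18.52
position: [0.5141, 0.0206, 0.2023]
eef_rot: [1.998, 2.424, 0.001]
ft_force: [-0.1, -1.0, -0.2]
width: 1.001
gripper_force: 0.0
```

Emit:
apply_moves(
  series=[
    {"jaw": 87, "delta_pos": [0, 0, -15], "yaw": 0},
    {"jaw": 87, "delta_pos": [0, 0, 0], "yaw": 0},
    {"jaw": 87, "delta_pos": [0, 0, 0], "yaw": 0},
    {"jaw": 87, "delta_pos": [0, 0, 0], "yaw": 0},
    {"jaw": 87, "delta_pos": [0, 0, 0], "yaw": 0},
  ],
)

```text
t: 18.93
position: [0.5133, 0.0205, 0.2137]
eef_rot: [-1.997, -2.423, 0.003]
ft_force: [0.3, 0.1, 0.5]
width: 1.0
gripper_force: 0.0
```

Run:
```python
from h import *
shot('side','side7'); shot('scene','scene7')
for f in ('side7','scene7'):
    O=pts(f,(5,170,80),(18,255,255)); O=O[(abs(O[:,0]-.51)<.05)&(abs(O[:,1]-.03)<.05)&(O[:,2]>.08)]; print('O',rect(O))
a=cv2.imread('pics/scene7.png')[150:350,180:480]; b=cv2.imread('pics/side7.png')[130:330,150:450]
cv2.imwrite('pics/c7.png',np.vstack([cv2.resize(x,None,fx=1.45,fy=1.45) for x in (a,b)]))
```

```text
O (411, [513.1, 17.5, 31.1, 44.8, 10.7, 86.1])
O (525, [524.8, 25.2, 49.9, 45.4, 10.0, 87.2])
```

View pics/c7.png

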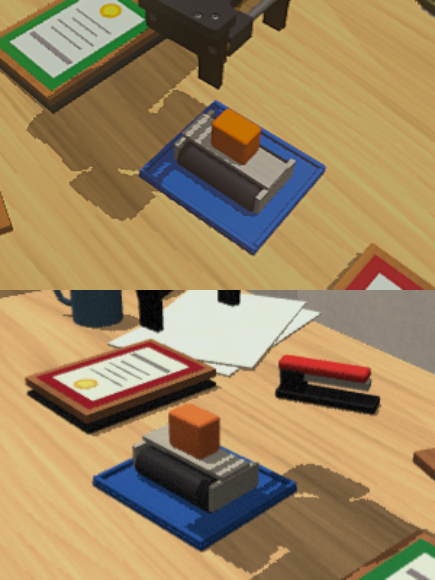

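The roller stands upright and centred in the tray, and the gripper is clear of it.

```bash
python3 -c "
from station import order; print(order.close_job())"
```

```text
the job is handed in; nothing more can be done
None
```

The job is handed in: I rolled the green certificate from the seal end to the other end in one pass at about 8 N, then put the roller back upright in its tray and let go, at about 19 s of the 51 s allowed.

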